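# Index the scanning turntable to station 6

## Robot

A 6-joint arm with a two-finger parallel gripper is mounted at the origin on the work surface. World frame = base frame: x ahead of the robot, y to its left, z up, the work surface at z = 0. Lengths are in m, angles in degrees, forces in N, time in s.
With the tool pointing down it reaches from about 0.275 to 0.825 m from the base axis. Payload 5.2 kg.
Tool frame: the origin (TCP) lies between the finger pads; the fingertips stand 8 mm ahead of it and the grasp point (between the pads) lies 11 mm behind it; z points along the fingers, y is the line along which they close (so a half turn about z gives the same grasp; the last joint's range is limited). The gripper opens to 93 mm and grips with 3 to 60 N. Pads are 15 mm wide; open, the fingers measure 128 mm over their backs; the gripper's body (75 mm by 188 mm) begins 65 mm behind the grasp point.
Start: joints at [54.041, 14.817, 87.949, -0, 77.235, -11.62], TCP at [0.227, 0.501, 0.19] pointing down, gripper open.
Joint ranges: [-179.93, 179.93], [-52.35, 119.4], [10.71, 147.94], [-69.91, 249.91], [12.55, 155.21], [-178.61, 178.61]. Speed limits (degrees/s): [147.25, 147.25, 180, 180, 180, 180].

## Interface

Orientations are given as a 3x3 rotation matrix whose columns are the frame's x, y, z axes.
In Python, from cell import env gives the robot as it stands.
- The arm moves only by the shell command python3 -m handwheel [FORCE], which reads ROWS from standard input. ROWS is 1 to 10 rows, parted by a bar, with the numbers parted by commas; each row has 7 numbers: the finger opening in m, then dx, dy, dz in m, then a rotation vector rx, ry, rz in degrees; each row is the pose to reach, as a shift and turn from the pose commanded when the command began, along the tool's axes at that moment; what a row does not reach only later rows make up. A row lasts 1/8 s, in which the tool goes at most 0.0625 m and 10.7 degrees, less where a joint would pass 70% of its speed; a pose out of reach is approached as far as the arm can. The fingers move at their own pace and stop on an object; FORCE is the grip in N (left out, the last holds). Time passes only in rows, so rows that do not move let the fingers close. It prints the time, the measured TCP pose, the force, the opening and the grip force at its end. Input that does not fit is refused with a message, and nothing moves.
- env.sense(): the state, without advancing time (a new reading comes with each control period).
- env.read_camera(name): name is "side" or "top" or "wrist"; returns a dict with "img" (480x640x3 uint8, red, green, blue), "z_map" (480x640 float32, m along the optical axis (not along the pixel's ray), 0 where there is no reading), "intrinsics" (3x3 intrinsics, pixels), "R" (3x3) and "t" (3): a world point X has camera coordinates R X + t. Camera axes: x right, y down, z forward; pixel columns grow to the right and rows downward; lengths in m; the calibration is good to about 2 mm. A picture is of the moment at which its call begins.
- env.hand_in(): hands the job in; it is judged then, once.
The state is a dict: "clock": time; "joint_pos": joint angles; "joint_vel": joint speeds; "joint_torque": joint torques, N m; "tool_pos": TCP position; "ee_rot": TCP orientation; "force": force on the tool from outside, world axes, zero at the start; "moment": the same for the moment, N m; "opening": finger opening in m; "gripper_force": force on a finger pad.
Only numpy, scipy, OpenCV 4.12 (cv2) and the standard library are available. Lean on these libraries where they do the work, as an engineer would, in place of code of your own. Each camera call takes 0.05 s, during which the arm holds its last target. There are 200 camera calls.

## Task

The fossil is to be scanned from its sixth side: pull up the black plunger knob on the turntable, turn the table by it until the 6 stands in the window, then let the plunger down and feel for its slot until the knob has dropped fully home and the table is locked, and let go. Never force the plunger, neither down onto the ring nor sideways once it has caught, keep the fossil standing where it is on the platen, and leave the other things on the bench alone.

Things in the scene. Friction and masses are not known exactly. Their poses are not given: they have to be found in the camera images.
- turntable: fixed housing of the hand-indexed scanning turntable: grey square box 270 x 270 mm, 58 mm high, standing on the green mat; origin at the centre of its underside, on the turning axis; x axis from the centre towards the number window, z up. Heights below are in this frame.
- platen (a point): middle of the round aluminium platen, 176 mm across, on the turning axis, upper face at z 64 mm; it stands 6 mm out of the housing's cover. A black number drum with white numerals 1 to 8, 45 degrees apart, is one piece with it and turns under the cover.
- window (a point): middle of the number window, an opening 30 mm (radial) x 40 mm in the cover with a steel frame, 110 mm out from the axis along the housing's x, at z 58 mm. The numerals are 24 mm high, their tops towards the axis.
- drum (a joint): angle of platen and number drum (rad), growing anticlockwise seen from above. Number n is centred in the window at (n - 1) x 0.785 (6 at 3.927). Stops at -0.25 and 5.75; starts between 0 (the 1) and 1.8; stays where it is left; takes 2 to 4 N sideways at the knob. The plunger stands at 0.611 + this angle, anticlockwise from the housing's x axis.
- knob (a point): middle of the plunger's upright black ribbed knob, 24 mm across, 34 mm high, 74 mm out from the axis on the platen. It slides straight up and down with the pin and spins freely on it. z is 93 mm when locked in a slot, about 102 mm riding on the ring between slots, 105 mm well clear of the ring, 109 mm at the upper stop. A spring always presses it down with 4 to 6 N.
- bushing (a point): middle of the upper face of the plunger's steel bushing on the platen, 27 mm across, at z 72 mm, under the knob. The knob's underside is 4 mm above it when locked, 13 mm when riding on the ring (mostly so at the start, sometimes locked in a slot).
- plunger_tip: the plunger's steel pin, 10 mm across, fixed up and down to the knob, under the platen; origin at its lower end, 64 mm below the knob's middle. It rides on a hidden fixed plastic index ring with a slot for each number, 9 mm deep, 1 mm play each side. The ring sits up to 0.087 rad off the numbers, either way: find the slot by feel. Over 12 N between pin and ring, down or sideways, would score it.
- fossil: brown chunk of petrified wood, about 36 x 28 mm and 48 mm high, 160 g, standing loose near the middle of the platen; origin at the centre of its underside
- chip: small stone chip 22 x 18 x 14 mm, loose on the housing's cover at its corner on the +x, +y side; bystander
- specimen: big brown chunk of petrified wood 85 x 65 x 60 mm, loose; bystander
- mouse: black computer mouse 62 mm long, 33 mm high, loose; bystander
- brush: wooden brush 200 mm long, lying loose; bystander
- caliper: steel caliper 200 mm long, lying loose; bystander
- putty_jar: jar 52 mm across, 60 mm high, loose; bystander
- consolidant: bottle 44 mm across, 110 mm high, loose; bystander

How it is judged (in metres and radians):
On the way, in this order (a step that is already met when the one before it is completed fails the run):
1. the plunger is pulled up clear of the ring (z of knob in the frame of turntable above 0.1035 m), for 0.1 s.
2. the 6 stands in the window (value of joint drum between 3.787 and 4.067 rad), for 0.1 s.
At the end, for the whole second after the job is handed in: The 6 stands in the window (drum within 0.14 rad of 3.927) and the plunger is locked in its slot (knob within 2.5 mm of fully down), the drum at rest, the fossil upright (within 0.15 rad) and within 20 mm of the turning axis (all of step 2 and z of knob in the frame of turntable below 0.0955 m and velocity of joint drum between -0.03 and 0.03 rad/s and horizontal distance between fossil and turntable below 0.02 m and angle between fossil's own z axis and vertical below 0.15 rad); the robot touches nothing.
It fails at once if the plunger's pin is forced against the index ring (over 12 N) (contact force between plunger_tip and anything else above 12 N).
It fails at once if the fossil is pushed off the middle or tipped (horizontal distance between fossil and turntable above 0.02 m or angle between fossil's own z axis and vertical above 0.3 rad).
It fails at once if another thing on the bench is disturbed (moved over 20 mm) (distance of any of chip, specimen, mouse, brush, caliper, putty_jar, consolidant from where it was at the start of the episode above 0.02 m).
It also fails if it takes over 51 s, if anything falls off the work surface, if the arm or the gripper's body presses on something with over 40 N, if the wrist force passes 120 N, or if a joint passes its speed limit or range.

## Working session

There is one attempt and no reset: what is moved stays moved. The work goes in short steps, Python scripts to look and compute and a shell command to move; the robot and the scene stay as the last step left them, time stands still between calls to the robot, and variables do not carry over. Pictures are saved under pics/ and viewed, at most 10 in all, crops included, and the job is handed in when it is done.

```bash
mkdir -p pics; ls
cat > h.py <<'E'
import numpy as np,cv2
from cell import env
def shot(name,fn):
    c=env.read_camera(name); cv2.imwrite(fn,c["img"][:,:,::-1]); np.savez(fn[:-4]+".npz",**c); return c
def pt(c,u,v,z=None):
    K,R,t=c["intrinsics"],c["R"],c["t"]
    d=z if z else float(np.median(c["z_map"][int(v)-1:int(v)+2,int(u)-1:int(u)+2]))
    return R.T@(np.linalg.inv(K)@[u,v,1]*d-t)
def onplane(c,u,v,h):
    K,R,t=c["intrinsics"],c["R"],c["t"]
    o=-R.T@t; r=R.T@np.linalg.inv(K)@[u,v,1]; return o+r*(h-o[2])/r[2]
def proj(c,X):
    p=c["intrinsics"]@(c["R"]@np.array(X)+c["t"]); return p[:2]/p[2]
E
python3 - <<'E'
from h import *
a=shot("top","pics/top.png");b=shot("side","pics/side.png")
for c in(a,b):print(-c["R"].T@c["t"],c["R"][2])
s=env.sense();print(s["clock"],s["tool_pos"],s["ee_rot"],s["force"],s["opening"])
E
```

```text
pics
[0.31623126 0.02801963 1.36701493] [ 1.50971105e-01  1.79725286e-04 -9.88538160e-01]
[ 0.47743301 -0.78897395  0.85035598] [ 0.02937985  0.72075954 -0.69256228]
0.1 [0.22632738 0.50070302 0.18931008] [[-9.11136129e-01  4.12104398e-01 -9.58582186e-04]
 [ 4.12105371e-01  9.11135283e-01 -1.28808578e-03]
 [ 3.42572235e-04 -1.56865836e-03 -9.99998711e-01]] [ 0.10324767 -0.2612805   0.11916818] 0.09261314613773265
```

View pics/top.png

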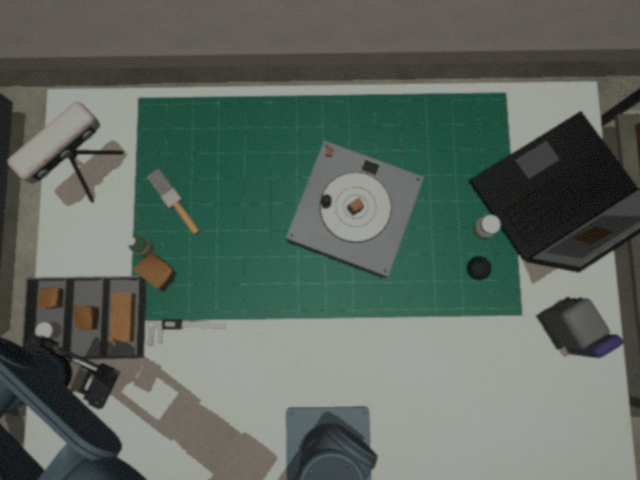

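View pics/side.png

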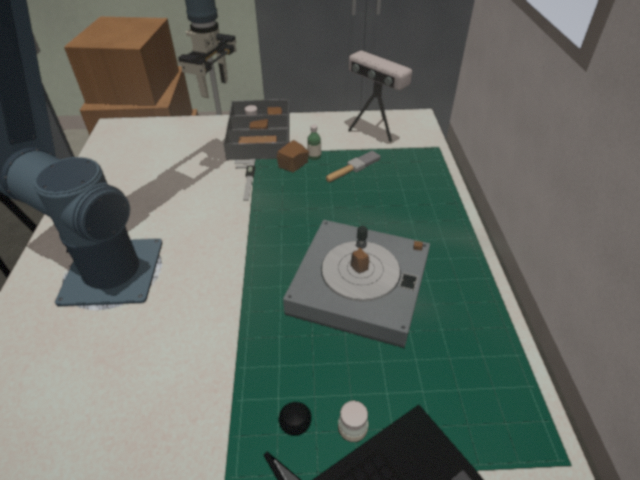

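The top view shows the turntable centred near (356,207), with the window near (370,167), the knob near (326,201), the fossil at (355,205) and the chip at (329,152). The side view shows the knob near (362,236) and the window at (408,281). I'll enlarge both.

Run:
```python
import cv2,numpy as np
a=cv2.imread("pics/top.png")[135:285,280:430];b=cv2.imread("pics/side.png")[210:350,280:440]
f=lambda i,s:cv2.resize(i,None,fx=s,fy=s,interpolation=cv2.INTER_CUBIC)
A=f(a,2.6667);B=f(b,2.5)
o=np.zeros((400,800,3),np.uint8);o[:A.shape[0],:400]=A[:,:400];o[:B.shape[0],400:400+B.shape[1]]=B
cv2.imwrite("pics/crop.png",cv2.convertScaleAbs(o,alpha=1.3))
```

```text
(no output)
```

View pics/crop.png

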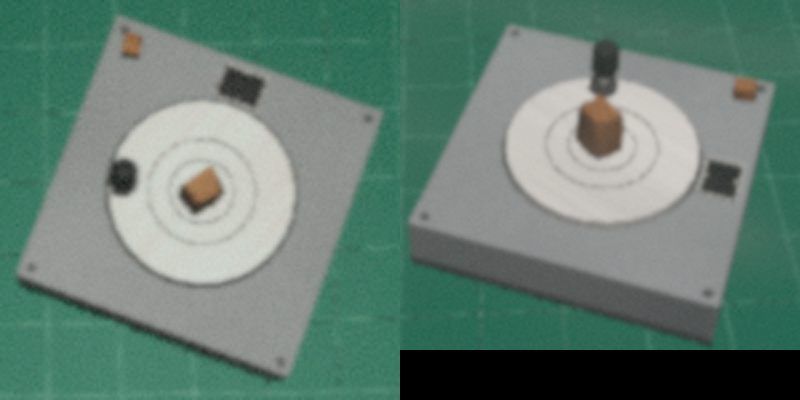

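The crop shows the platen ellipse centre at (202,192) in the top view and (602,149) in the side view. The window is at (242,86) / (721,178), the knob body at (122,177) / (605,62), and the bushing at (603,88). Next I triangulate these.

```bash
cat >> h.py <<'E'
def tri(obs):
    A=[];
    for c,uv in obs:
        P=c["intrinsics"]@np.c_[c["R"],c["t"]]
        A+=[uv[0]*P[2]-P[0],uv[1]*P[2]-P[1]]
    X=np.linalg.svd(np.array(A))[2][-1]; return X[:3]/X[3]
E
python3 - <<'E'
from h import *
np.set_printoptions(precision=4,suppress=True)
a=dict(np.load("pics/top.npz"));b=dict(np.load("pics/side.npz"))
T=lambda x,y:(280+(x+.5)/2.6667-.5,135+(y+.5)/2.6667-.5)
S=lambda x,y:(280+(x-400+.5)/2.5-.5,210+(y+.5)/2.5-.5)
for n,t,s in[("platen",(202,192),(602,149)),("win",(242,86),(721,178)),("knob",(122,177),(605,62)),("scA",(124,30),(515,33)),("scC",(280,362),(708,293)),("scD",(31,268),(424,216))]:
    X=tri([(a,T(*t)),(b,S(*s))]);print(n,X,[np.round(proj(c,X)-q,2) for c,q in((a,T(*t)),(b,S(*s)))],pt(a,*T(*t)),pt(b,*S(*s)))
t=[(124,30),(368,118),(280,362),(31,268)]
P=[onplane(a,*T(*q),.058) for q in t];print(P,np.mean(P,0))
# side silhouettes of knob top/bottom
import sys
for q in[(605,42),(605,82),(603,90)]:print(pt(b,*S(*q)))
E
```

```text
platen [ 0.596  -0.0795  0.058 ] [array([-0.02, -0.2 ]), array([-0.28,  0.06])] [ 0.5845 -0.0753  0.1092] [ 0.5938 -0.0964  0.077 ]
win [ 0.6978 -0.1202  0.059 ] [array([0.  , 0.03]), array([ 0.04, -0.01])] [ 0.6995 -0.1208  0.0532] [ 0.7007 -0.111   0.0482]
knob [ 0.6042 -0.0034  0.0937] [array([-0.03, -0.53]), array([-0.7 ,  0.17])] [ 0.5978 -0.0029  0.1165] [ 0.6036 -0.0171  0.1074]
scA [ 0.6236 -0.0241  0.2112] [array([ 9.43, 34.37]), array([ 48.37, -21.76])] [ 0.7556 -0.0087  0.0568] [0.5267 0.0836 0.0557]
scC [ 0.554  -0.1801 -0.024 ] [array([  6.65, -42.48]), array([-58.42,   1.42])] [ 0.4338 -0.1476  0.058 ] [ 0.6656 -0.2386  0.0561]
scD [ 0.5027  0.0776 -0.1877] [array([ 5.2 , 20.58]), array([28.1 , -8.59])] [0.5252 0.0823 0.057 ] [ 0.4353 -0.1474  0.057 ]
[array([ 0.7552, -0.0087,  0.058 ]), array([ 0.6651, -0.239 ,  0.058 ]), array([ 0.4338, -0.1476,  0.058 ]), array([0.5251, 0.0823, 0.058 ])] [ 0.5948 -0.0783  0.058 ]
[0.6051 0.0004 0.1161]
[ 0.6064 -0.0089  0.0734]
[ 0.6042 -0.0141  0.068 ]
```

```bash
echo '0.05,-0.552,-0.303,-0.011,0,0,73 | 0.05,-0.552,-0.303,-0.011,0,0,73 | 0.05,-0.552,-0.303,-0.011,0,0,73 | 0.05,-0.552,-0.303,-0.011,0,0,73 | 0.05,-0.552,-0.303,-0.011,0,0,73 | 0.05,-0.552,-0.303,-0.011,0,0,73 | 0.05,-0.552,-0.303,-0.011,0,0,73 | 0.05,-0.552,-0.303,-0.011,0,0,73 | 0.05,-0.552,-0.303,-0.011,0,0,73 | 0.05,-0.552,-0.303,-0.011,0,0,73' | python3 -m handwheel 15
```

```text
clock: 1.35
tool_pos: [0.6026, -0.0004, 0.2006]
ee_rot: [[0.128, 0.992, -0.001], [0.992, -0.128, 0.0], [0.0, -0.001, -1.0]]
force: [0.6, -0.1, 0.4]
opening: 0.0497
gripper_force: 0.0
```

Run:
```python
from h import *
np.set_printoptions(precision=4,suppress=True)
c=shot("wrist","pics/w1.png");print(-c["R"].T@c["t"],c["R"][2]);print(proj(c,[.604,-.003,.119]),proj(c,[.595,-.0785,.064]),env.sense()["tool_pos"])
```

```text
[0.6106 0.0663 0.3951] [-0.0321 -0.2427 -0.9696]
[327.8926 241.0441] [328.0352 305.0704] [ 0.6069 -0.0077  0.1999]
```

View pics/w1.png

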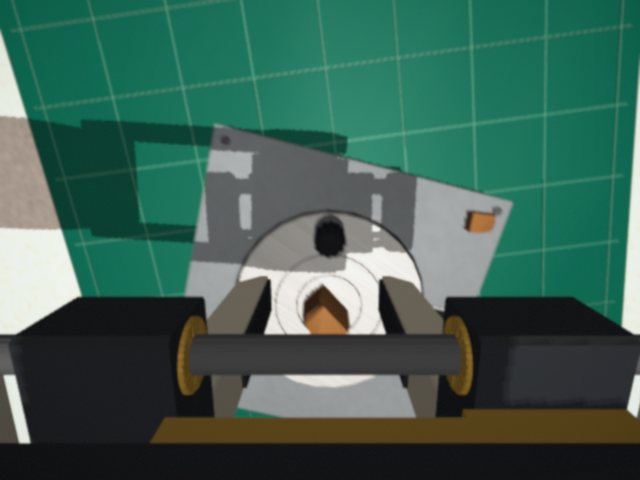

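The wrist view shows the knob at about (330,237), ahead of the fingers, with the fossil at (327,312), the platen edge and the chip at (480,222). The arm was still settling, so I take a fresh frame and crop it.

Run:
```python
from h import *
np.set_printoptions(precision=4,suppress=True)
c=shot("wrist","pics/w2.png");print(-c["R"].T@c["t"],env.sense()["tool_pos"],env.sense()["joint_vel"])
i=cv2.resize(c["img"][195:290,225:435,::-1],None,fx=3.8,fy=3.8,interpolation=cv2.INTER_CUBIC)
cv2.imwrite("pics/w2c.png",cv2.convertScaleAbs(i,alpha=1.8))
```

```text
[0.6147 0.0599 0.3942] [ 0.6046 -0.0043  0.1996] [ 3.8221 -2.6391  4.2593  2.5327  1.7544  2.9631]
```

View pics/w2c.png

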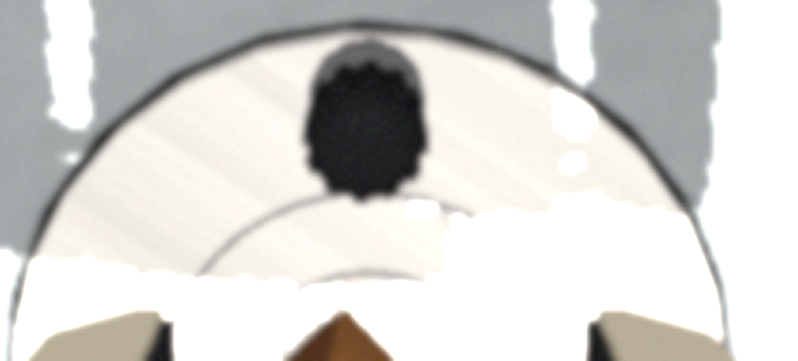

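Run:
```python
from h import *
np.set_printoptions(precision=4,suppress=True)
c=dict(np.load("pics/w2.npz"));a=dict(np.load("pics/top.npz"));b=dict(np.load("pics/side.npz"))
W=lambda x,y:(225+(x+.5)/3.8-.5,195+(y+.5)/3.8-.5)
for h in(.110,.119):
  print(h,onplane(c,*W(367,140),h),np.linalg.norm(onplane(c,*W(308,140),h)-onplane(c,*W(426,140),h)))
for y in(40,):print("bush out edge",onplane(c,*W(367,y),.072))
print("platen outer edge",onplane(c,*W(368,24),.064), "L",onplane(c,*W(10,335),.064),"R",onplane(c,*W(727,300),.064))
E=np.array([onplane(c,*W(*q),.064)[:2] for q in((368,24),(100,128),(30,255),(180,75),(550,70),(640,135),(690,205),(722,270),(460,34),(270,38))])
A=np.c_[2*E,np.ones(len(E))];s=np.linalg.lstsq(A,(E**2).sum(1),rcond=None)[0];print("fit",s[:2],np.sqrt(s[2]+s[:2]@s[:2]))
z=c["z_map"];u,v=W(367,140);print("depth pt",pt(c,u,v),pt(c,*W(367,170)), [pt(c,*W(*q)) for q in((250,150),(150,180))])
# two-view of knob top: wrist + side(top centre 606,48) 
S=(280+(606-400+.5)/2.5-.5,210+(49+.5)/2.5-.5);T=(280+123.5/2.6667-.5,135+173/2.6667-.5)
print(tri([(c,W(367,140)),(b,S)]),tri([(c,W(367,140)),(b,S),(a,T)]))
s=env.sense();print(s["clock"],s["tool_pos"],s["joint_vel"],s["ee_rot"])
```

```text
0.11 [ 0.6043 -0.0046  0.11  ] 0.023890690940837046
0.119 [ 0.6046 -0.0025  0.119 ] 0.023133999765286253
bush out edge [0.606  0.0097 0.072 ]
platen outer edge [0.6065 0.0121 0.064 ] L [ 0.5099 -0.0518  0.064 ] R [ 0.6838 -0.066   0.064 ]
fit [ 0.5953 -0.0762] 0.08910492362760125
depth pt [ 0.6046 -0.0027  0.1185] [ 0.6038 -0.0086  0.1189] [array([ 0.575 , -0.0138,  0.064 ]), array([ 0.5503, -0.0179,  0.0638])]
[ 0.6052 -0.0043  0.1118] [ 0.6043 -0.0041  0.1111]
1.45 [ 0.6046 -0.0043  0.1996] [ 3.8221 -2.6391  4.2593  2.5327  1.7544  2.9631] [[ 0.1332  0.9911  0.0001]
 [ 0.9911 -0.1332 -0.002 ]
 [-0.002   0.0003 -1.    ]]
```

```bash
echo '0.05,0,0,0.04,0,0,0 | 0.05,-0.001,0,0.08,0,0,0 | 0.05,-0.001,0,0.1,0,0,0 | 0.05,-0.001,0,0.11,0,0,0 | 0.05,-0.001,0,0.11,0,0,0 | 0.05,-0.001,0,0.11,0,0,0 | 0.03,-0.001,0,0.11,0,0,0 | 0.03,-0.001,0,0.11,0,0,0' | python3 -m handwheel; python3 -c "
from h import *
c=shot('wrist','pics/w3.png')"
```

```text
clock: 2.45
tool_pos: [0.6021, 0.0003, 0.0917]
ee_rot: [[0.128, 0.992, 0.001], [0.992, -0.128, -0.0], [-0.0, 0.001, -1.0]]
force: [-0.2, 0.4, -0.4]
opening: 0.0346
gripper_force: 0.0
```

View pics/w3.png

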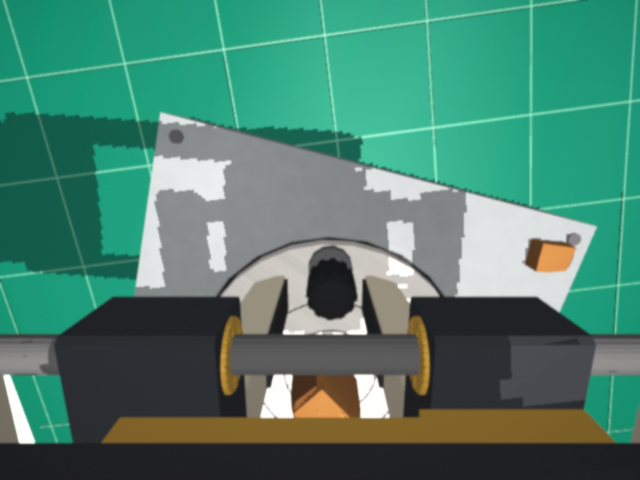

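The knob at (332,285) stands between the two fingertips, with the fossil well behind it. Now I close.

```bash
echo '0.02,0,0,0,0,0,0 | 0.02,0,0,0,0,0,0 | 0.02,0,0,0,0,0,0 | 0.02,0,0,0,0,0,0 | 0.02,0,0,0,0,0,0' | python3 -m handwheel 20
```

```text
clock: 3.12
tool_pos: [0.6017, 0.0004, 0.0909]
ee_rot: [[0.128, 0.992, -0.0], [0.992, -0.128, 0.0], [0.0, -0.0, -1.0]]
force: [0.3, 0.3, -0.7]
opening: 0.0202
gripper_force: 0.0
```

```bash
python3 -c "
from h import *
s=env.sense();print(s['tool_pos'],s['opening'],s['gripper_force'],s['force'],s['joint_vel'])
c=shot('wrist','pics/w4.png')
c=shot('side','pics/s4.png')
i=c['img'][180:330,280:440,::-1];i=cv2.resize(i,None,fx=2.5,fy=2.5,interpolation=cv2.INTER_CUBIC)
w=cv2.imread('pics/w4.png')[200:400,220:440];w=cv2.resize(w,(400,364))
o=np.zeros((375,800,3),np.uint8);o[:,:400]=i;o[:364,400:]=w;cv2.imwrite('pics/c4.png',o)
print(-c['R'].T@c['t'])
"
```

```text
[6.01693917e-01 3.75102725e-04 9.09370107e-02] 0.020209289914424392 0.0 [ 0.29894228  0.27283076 -0.66122092] [-0.01980366 -0.00746618  0.01210702 -0.07513923 -0.05315402  0.0121704 ]
[ 0.47743301 -0.78897395  0.85035598]
```

View pics/c4.png

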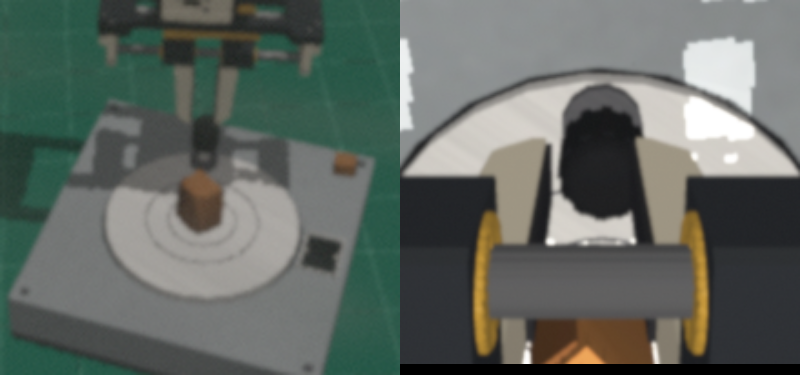

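The side crop shows the fingers around the upper part of the knob, at about (205,130). The wrist crop shows the knob at x 560–645, between the fingertips at about 548 and 637. The 20 mm opening doesn't fit a 24 mm knob, so I'll measure with depth.

```bash
python3 -c "
from h import *
np.set_printoptions(precision=4,suppress=True)
c=dict(np.load('pics/w4.npz'));s=env.sense();R=s['ee_rot'];p=s['tool_pos'];print(p,s['clock'])
W=lambda x,y:(220+(x-400)*.55,200+y*.55)
for n,q in dict(knobtop=(600,190),knobL=(566,170),knobR=(638,170),Lf=(530,165),Rf=(660,165),Ltip=(546,150),Rtip=(642,150)).items():
  X=pt(c,*W(*q));print(n,X,R.T@(X-p))
for l in((0,.01,.008),(0,-.01,.008),(.0075,.01,.008),(.0075,-.01,.008)):
  u=proj(c,p+R@np.array(l));print(l,(u-[220,200])/.55+[400,0])
c=dict(np.load('pics/s4.npz'))
S=lambda x,y:(280+x/2.5,180+y/2.5)
for q in((190,110),(226,110),(205,130),(205,150)):
  X=pt(c,*S(*q));print(X,R.T@(X-p))
for l in((0,.01,.008),(0,-.01,.008)):print((proj(c,p+R@np.array(l))-[280,180])*2.5)
"
```

```text
[0.6017 0.0004 0.0909] 3.225
knobtop [ 0.6028 -0.0055  0.119 ] [-0.0058  0.0019 -0.028 ]
knobL [ 0.5945 -0.0002  0.1157] [-0.0015 -0.007  -0.0248]
knobR [0.6129 0.0061 0.137 ] [ 0.0071  0.0103 -0.0461]
Lf [0.5884 0.0107 0.1374] [ 0.0085 -0.0145 -0.0464]
Rf [0.618  0.0068 0.1372] [ 0.0084  0.0154 -0.0462]
Ltip [0.591  0.0089 0.1238] [ 0.0071 -0.0117 -0.0329]
Rtip [0.6146 0.0074 0.1277] [ 0.0085  0.0119 -0.0368]
(0, 0.01, 0.008) [624.7162 125.2306]
(0, -0.01, 0.008) [559.9941 125.2164]
(0.0075, 0.01, 0.008) [625.0225 101.9328]
(0.0075, -0.01, 0.008) [559.7367 101.9187]
[ 0.5907 -0.0054  0.1299] [-0.0071 -0.0102 -0.039 ]
[ 0.6227 -0.0106  0.1331] [-0.0082  0.0223 -0.0421]
[ 0.6042 -0.0148  0.1131] [-0.0147  0.0045 -0.0221]
[ 0.6053 -0.0168  0.0894] [-0.0166  0.0058  0.0015]
[209.4061 142.8353]
[188.12   141.7545]
```

```bash
python3 -c "
from h import *
np.set_printoptions(precision=4,suppress=True)
s=env.sense();R=s['ee_rot'];p=s['tool_pos']
vv,uu=np.mgrid[0:480,0:640]
for f in('w2','w4','s4'):
  c=dict(np.load('pics/%s.npz'%f));d=c['z_map'];K=c['intrinsics']
  X=np.stack([(uu-K[0,2])/K[0,0]*d,(vv-K[1,2])/K[1,1]*d,d],-1)-c['t'];X=X@c['R']
  pp=p if f!='w2' else np.array([.6046,-.0043,.1996])
  L=(X-pp)@R
  print(f,'cam',-c['R'].T@c['t'])
  for sg in(1,-1):
    m=(abs(L[...,0])<.012)&(sg*L[...,1]>.008)&(sg*L[...,1]<.045)&(L[...,2]<.03)&(L[...,2]>-.1)&(d>0)
    q=L[m]
    print(sg,m.sum(),np.histogram(q[:,2],bins=np.arange(-.1,.031,.01))[0], [np.round(np.median(q[abs(q[:,2]-z)<.004],0),4) for z in(-.06,-.045,-.035,-.02,0)])
"
```

```text
w2 cam [0.6147 0.0599 0.3942]
1 3173 [268 372 656 591 527 420 317  22   0   0   0   0   0] [array([ 0.0057,  0.0318, -0.0602]), array([ 0.0056,  0.0303, -0.0451]), array([ 0.0054,  0.0287, -0.0354]), array([nan, nan, nan]), array([nan, nan, nan])]
-1 3188 [273 363 652 595 522 441 317  25   0   0   0   0   0] [array([ 0.006 , -0.0279, -0.0601]), array([ 0.0059, -0.0268, -0.0451]), array([ 0.0058, -0.0251, -0.0355]), array([nan, nan, nan]), array([nan, nan, nan])]
w4 cam [0.6096 0.0672 0.2855]
1 3642 [ 125  181  306  336  362  340  255  152   40   63   10  119 1353] [array([ 0.0087,  0.0132, -0.0596]), array([ 0.0087,  0.0151, -0.0453]), array([ 0.0086,  0.0135, -0.0361]), array([ 0.006 ,  0.0094, -0.0209]), array([ 0.0051,  0.0109, -0.0011])]
-1 3451 [ 128  180  307  327  374  338  262   59   24   13    2   38 1399] [array([ 0.0087, -0.0144, -0.0597]), array([ 0.0087, -0.0166, -0.045 ]), array([ 0.0087, -0.0149, -0.0359]), array([-0.0033, -0.0088, -0.0218]), array([-0.0018, -0.0091, -0.0012])]
s4 cam [ 0.4774 -0.789   0.8504]
1 263 [15 28 24 30 23 22 17 18  9  6  2  4 65] [array([-0.0082,  0.0179, -0.0604]), array([-0.008 ,  0.0189, -0.0449]), array([-0.0083,  0.0175, -0.0356]), array([-0.0092,  0.0135, -0.0208]), array([-0.0088,  0.0148, -0.0007])]
-1 198 [11 23 29 27 23 19 16  5  0  0  0  0 45] [array([-0.0083, -0.0178, -0.0608]), array([-0.0084, -0.0173, -0.0459]), array([-0.0093, -0.0145, -0.0352]), array([nan, nan, nan]), array([nan, nan, nan])]
  return _methods._mean(a, axis=axis, dtype=dtype,
  ret = um.true_divide(
```

All three depth views agree that the real fingertips end about 30 mm *behind* the reported TCP, where the text puts them 8 mm ahead. The fingers therefore closed just above the knob. I'll open, shift by (-3, +3) mm and go 38 mm lower, checking halfway.

```bash
echo '0.05,0,0,0,0,0,0 | 0.05,-0.003,0.003,0,0,0,0 | 0.05,-0.003,0.003,0,0,0,0 | 0.05,-0.003,0.003,0.01,0,0,0 | 0.05,-0.003,0.003,0.02,0,0,0 | 0.05,-0.003,0.003,0.02,0,0,0' | python3 -m handwheel; python3 -c "
from h import *
np.set_printoptions(precision=4,suppress=True)
s=env.sense();R=s['ee_rot'];p=s['tool_pos'];print(p)
vv,uu=np.mgrid[0:480,0:640]
c=env.read_camera('wrist');d=c['z_map'];K=c['intrinsics']
X=np.stack([(uu-K[0,2])/K[0,0]*d,(vv-K[1,2])/K[1,1]*d,d],-1)-c['t'];X=X@c['R']
L=(X-p)@R
for sg in(1,-1):
    m=(abs(L[...,0])<.012)&(sg*L[...,1]>.017)&(sg*L[...,1]<.045)&(L[...,2]<.03)&(L[...,2]>-.1)&(d>0)
    q=L[m];print(np.histogram(X[m][:,2],bins=np.arange(.06,.161,.005))[0],np.median(q[abs(q[:,2]+.035)<.004],0))
m=(abs(X[...,2]-.118)<.003)&(abs(L[...,1])<.016)&(abs(L[...,0])<.02);print(m.sum(),np.median(X[m],0),X[m].min(0),X[m].max(0))
"
```

```text
clock: 3.98
tool_pos: [0.6031, -0.0027, 0.0694]
ee_rot: [[0.128, 0.992, -0.003], [0.992, -0.128, 0.001], [0.0, -0.003, -1.0]]
force: [-0.1, 0.5, -0.6]
opening: 0.0499
gripper_force: 0.0
[ 0.6031 -0.0027  0.0694]
[1213   56    0    0    0    0    0   43  152  181  203  239  261  269
  291  317  325  334  200  121] [ 0.0086  0.0265 -0.0353]
[1193   49    0    0    0    0    0   44  132  193  209  226  257  278
  292  309  320  330  213  120] [ 0.0085 -0.0279 -0.0357]
1993 [ 0.6044 -0.0023  0.1184] [ 0.5928 -0.0144  0.115 ] [0.6153 0.0074 0.1207]
```

```bash
echo '0.05,0,0,0.008,0,0,0 | 0.05,0,0,0.016,0,0,0 | 0.035,0,0,0.016,0,0,0 | 0.02,0,0,0.016,0,0,0 | 0.02,0,0,0.016,0,0,0 | 0.02,0,0,0.016,0,0,0 | 0.02,0,0,0.016,0,0,0' | python3 -m handwheel
```

```text
clock: 4.9
tool_pos: [0.6048, -0.0031, 0.0553]
ee_rot: [[0.128, 0.992, 0.001], [0.992, -0.128, -0.0], [-0.0, 0.001, -1.0]]
force: [1.6, 0.1, -0.4]
opening: 0.0232
gripper_force: 20.0
```

Gripped, with 23 mm opening and 20 N. Now I lift the plunger 5 mm.

```bash
echo '0.02,0,0,-0.002,0,0,0 | 0.02,0,0,-0.004,0,0,0 | 0.02,0,0,-0.005,0,0,0 | 0.02,0,0,-0.005,0,0,0 | 0.02,0,0,-0.005,0,0,0' | python3 -m handwheel 25; python3 -c "
from h import *
np.set_printoptions(precision=4,suppress=True)
s=env.sense();R=s['ee_rot'];p=s['tool_pos'];print(p)
vv,uu=np.mgrid[0:480,0:640]
c=env.read_camera('wrist');d=c['z_map'];K=c['intrinsics']
X=np.stack([(uu-K[0,2])/K[0,0]*d,(vv-K[1,2])/K[1,1]*d,d],-1)-c['t'];X=X@c['R']
L=(X-p)@R
m=(abs(X[...,2]-.12)<.008)&(abs(L[...,1])<.009)&(L[...,0]<.007)&(L[...,0]>-.012);print(m.sum(),np.median(X[m],0),np.percentile(X[m][:,2],[60,75,90]))
"
```

```text
clock: 5.52
tool_pos: [0.6038, -0.0029, 0.0597]
ee_rot: [[0.128, 0.992, -0.001], [0.992, -0.128, 0.0], [0.0, -0.001, -1.0]]
force: [0.2, -0.4, -5.9]
opening: 0.0233
gripper_force: 25.0
[ 0.6038 -0.0029  0.0597]
1137 [ 0.6043 -0.0001  0.1229] [0.1231 0.1234 0.1237]
```

Knob top is at 0.1232 (middle about 0.106), so the plunger is clear. Now the arc: radius 74 mm, 50° per command, with tool x radial.

```bash
echo '0.02,-0.0003,-0.0064,0,0,0,-5 | 0.02,-0.0011,-0.0128,0,0,0,-10 | 0.02,-0.0025,-0.0192,0,0,0,-15 | 0.02,-0.0045,-0.0253,0,0,0,-20 | 0.02,-0.0069,-0.0313,0,0,0,-25 | 0.02,-0.0099,-0.037,0,0,0,-30 | 0.02,-0.0134,-0.0424,0,0,0,-35 | 0.02,-0.0173,-0.0476,0,0,0,-40 | 0.02,-0.0217,-0.0523,0,0,0,-45 | 0.02,-0.0264,-0.0567,0,0,0,-50' | python3 -m handwheel
python3 - <<'E'
from h import *
np.set_printoptions(precision=4,suppress=True)
s=env.sense();p=s["tool_pos"];C=np.array([.595,-.0772]);d=p[:2]-C
print(np.hypot(*d),np.degrees(np.arctan2(d[1],d[0])),np.degrees(np.arctan2(s["ee_rot"][1,0],s["ee_rot"][0,0])))
E
```

```text
clock: 6.82
tool_pos: [0.545, -0.0218, 0.0602]
ee_rot: [[-0.68, 0.733, 0.001], [0.733, 0.68, 0.0], [-0.001, 0.001, -1.0]]
force: [2.6, 1.1, -6.5]
opening: 0.0236
gripper_force: 25.0
0.07460905184662539 132.04450517032382 132.82403119102932
```

```bash
echo '0.02,-0.0003,-0.0064,0,0,0,-5 | 0.02,-0.0011,-0.0128,0,0,0,-10 | 0.02,-0.0025,-0.0192,0,0,0,-15 | 0.02,-0.0045,-0.0253,0,0,0,-20 | 0.02,-0.0069,-0.0313,0,0,0,-25 | 0.02,-0.0099,-0.037,0,0,0,-30 | 0.02,-0.0134,-0.0424,0,0,0,-35 | 0.02,-0.0173,-0.0476,0,0,0,-40 | 0.02,-0.0217,-0.0523,0,0,0,-45 | 0.02,-0.0264,-0.0567,0,0,0,-50' | python3 -m handwheel
python3 - <<'E'
from h import *
np.set_printoptions(precision=4,suppress=True)
s=env.sense();p=s["tool_pos"];C=np.array([.595,-.0772]);d=p[:2]-C
print(np.hypot(*d),np.degrees(np.arctan2(d[1],d[0])),np.degrees(np.arctan2(s["ee_rot"][1,0],s["ee_rot"][0,0])),s["joint_pos"])
E
```

```text
clock: 8.07
tool_pos: [0.5204, -0.0791, 0.0599]
ee_rot: [[-0.999, -0.049, -0.001], [-0.049, 0.999, 0.001], [0.001, 0.001, -1.0]]
force: [1.4, 2.5, -5.9]
opening: 0.0234
gripper_force: 25.0
0.0746641452844703 -178.50835220433052 -177.17326688679728 [ -20.8356   19.6626  101.1069    0.0536   59.3004 -113.6897]
```

```bash
echo '0.02,-0.0003,-0.0064,0,0,0,-5 | 0.02,-0.0011,-0.0128,0,0,0,-10 | 0.02,-0.0025,-0.0192,0,0,0,-15 | 0.02,-0.0045,-0.0253,0,0,0,-20 | 0.02,-0.0069,-0.0313,0,0,0,-25 | 0.02,-0.0099,-0.037,0,0,0,-30 | 0.02,-0.0134,-0.0424,0,0,0,-35 | 0.02,-0.0173,-0.0476,0,0,0,-40 | 0.02,-0.0217,-0.0523,0,0,0,-45 | 0.02,-0.0255,-0.0558,0,0,0,-49' | python3 -m handwheel; echo '0.02,0,0,0,0,0,0 | 0.02,0,0,0,0,0,0' | python3 -m handwheel
python3 - <<'E'
from h import *
np.set_printoptions(precision=4,suppress=True)
s=env.sense();p=s["tool_pos"];C=np.array([.595,-.0772]);d=p[:2]-C
th=np.degrees(np.arctan2(d[1],d[0]))%360
print(np.hypot(*d),th,"drum",np.radians(th+21.6)-.611,np.degrees(np.arctan2(s["ee_rot"][1,0],s["ee_rot"][0,0])),s["joint_pos"])
c=shot("side","pics/s5.png");t=shot("top","pics/t5.png")
f=lambda i,s:cv2.resize(i[:,:,::-1],None,fx=s,fy=s,interpolation=cv2.INTER_CUBIC)
A=f(t["img"][140:270,290:420],3);B=f(c["img"][215:335,280:440],2.5);D=f(c["img"][266:296,390:428],8)
o=np.zeros((560,800,3),np.uint8);o[:390,:390]=A;o[:300,400:]=B;o[310:550,440:744]=D;cv2.imwrite("pics/c5.png",cv2.convertScaleAbs(o,alpha=1.5))
E
```

```text
clock: 9.32
tool_pos: [0.547, -0.1344, 0.0593]
ee_rot: [[-0.618, -0.786, -0.004], [-0.786, 0.618, 0.0], [0.002, 0.003, -1.0]]
force: [-3.9, -1.8, -5.7]
opening: 0.024
gripper_force: 25.0
clock: 9.57
tool_pos: [0.5479, -0.1348, 0.0597]
ee_rot: [[-0.621, -0.783, -0.002], [-0.783, 0.621, -0.001], [0.002, 0.001, -1.0]]
force: [-3.9, -3.6, -5.9]
opening: 0.024
gripper_force: 25.0
0.0744488402198319 230.719964630529 drum 3.7928141513183693 -128.42070143255467 [ -25.0879   23.1106   95.7053   -0.1006   61.2644 -166.6187]
```

View pics/c5.png

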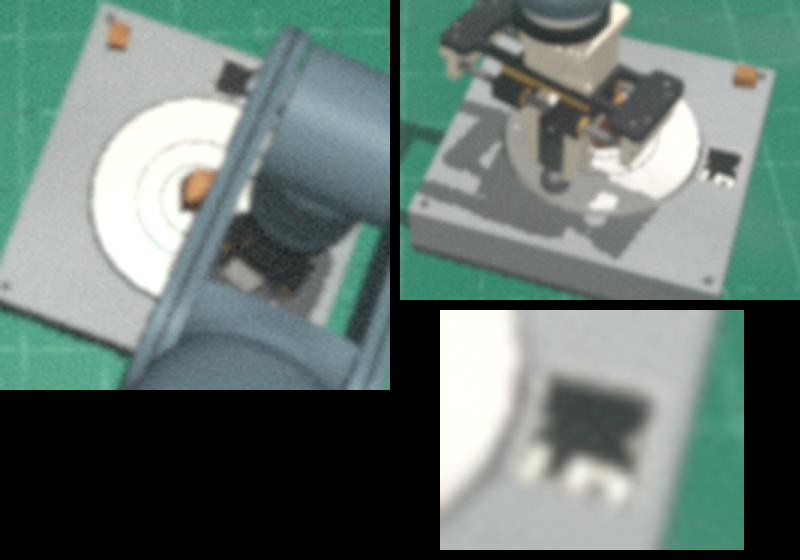

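The window in the side crop (about 440–744, 310–550) shows a numeral just entering at its lower, clockwise edge. That fits drum ≈ 3.79. The fossil still stands in the middle. Next I lower gently, feeling the force.

```bash
echo '0.02,0,0,0.001,0,0,0 | 0.02,0,0,0.002,0,0,0 | 0.02,0,0,0.003,0,0,0 | 0.02,0,0,0.003,0,0,0' | python3 -m handwheel | egrep 'clock|force|pos';echo '0.02,0,0,0.0005,0,0,0 | 0.02,0,0,0.001,0,0,0 | 0.02,0,0,0.001,0,0,0' | python3 -m handwheel| egrep 'clock|force|pos'
```

```text
clock: 10.18
tool_pos: [0.5479, -0.1348, 0.0568]
force: [-4.0, -4.3, -5.7]
gripper_force: 25.0
clock: 10.55
tool_pos: [0.5479, -0.1348, 0.0559]
force: [-4.8, -4.7, -5.6]
gripper_force: 25.0
```

```bash
echo '0.02,0,0,0.0005,0,0,0 | 0.02,0,0,0.0005,0,0,0' | python3 -m handwheel | egrep 'clock|force|pos';echo '0.02,0,0,0.0005,0,0,0 | 0.02,0,0,0.0005,0,0,0' | python3 -m handwheel| egrep 'clock|force|pos'
```

```text
clock: 10.8
tool_pos: [0.5479, -0.1348, 0.0554]
force: [-3.7, -4.1, -5.3]
gripper_force: 25.0
clock: 11.05
tool_pos: [0.5479, -0.1348, 0.0553]
force: [-4.6, -3.9, -2.5]
gripper_force: 25.0
```

Contact is felt at z 0.0553, where the pin takes about 3 N of the spring load. The 6 N side load is radial, so I relieve it, then sweep in 0.5 mm steps. A check stops the chain when the arm takes the full spring load again (slot found) or side force builds.

```bash
cat > chk.py <<'E'
from h import *
import sys
s=env.sense();p=s["tool_pos"];f=s["force"];d=p[:2]-[.595,-.0772];a=np.arctan2(d[1],d[0])
r=np.array([np.cos(a),np.sin(a)]);t=np.array([-r[1],r[0]])
fr,ft=f[:2]@r,f[:2]@t
print("t%.2f drum%.4f rad%.4f z%.4f fz%.1f fr%.1f ft%.1f"%(s["clock"],a%(2*np.pi)+np.radians(21.6)-.611,np.hypot(*d),p[2],f[2],fr,ft))
sys.exit(not(-4.6<f[2]<0.3 and abs(ft)<6))
E
python3 chk.py; echo '0.02,0.0005,0,0,0,0,0 | 0.02,0.001,0,0,0,0,0 | 0.02,0.001,0,0,0,0,0' | python3 -m handwheel>/dev/null; python3 chk.py && echo '0.02,0,-0.0005,0,0,0,0 | 0.02,0,-0.0005,0,0,0,0' | python3 -m handwheel >/dev/null && python3 chk.py && echo '0.02,0,-0.0005,0,0,0,0 | 0.02,0,-0.0005,0,0,0,0' | python3 -m handwheel >/dev/null && python3 chk.py && echo '0.02,0,-0.0005,0,0,0,0 | 0.02,0,-0.0005,0,0,0,0' | python3 -m handwheel >/dev/null && python3 chk.py && echo '0.02,0,-0.0005,0,0,0,0 | 0.02,0,-0.0005,0,0,0,0' | python3 -m handwheel >/dev/null && python3 chk.py
```

```text
t11.05 drum3.7938 rad0.0744 z0.0553 fz-2.5 fr5.9 ft-1.1
t11.43 drum3.7950 rad0.0746 z0.0553 fz0.5 fr4.1 ft-1.9
```

```bash
echo '0.02,0.001,0,-0.0003,0,0,0 | 0.02,0.0015,0,-0.0005,0,0,0 | 0.02,0.0015,0,-0.0005,0,0,0' | python3 -m handwheel>/dev/null; python3 chk.py;echo '0.02,0,0,0,0,0,0 | 0.02,0,0,0,0,0,0' | python3 -m handwheel>/dev/null; python3 chk.py && echo '0.02,0,-0.0005,0,0,0,0 | 0.02,0,-0.0005,0,0,0,0' | python3 -m handwheel >/dev/null && python3 chk.py && echo '0.02,0,-0.0005,0,0,0,0 | 0.02,0,-0.0005,0,0,0,0' | python3 -m handwheel >/dev/null && python3 chk.py && echo '0.02,0,-0.0005,0,0,0,0 | 0.02,0,-0.0005,0,0,0,0' | python3 -m handwheel >/dev/null && python3 chk.py && echo '0.02,0,-0.0005,0,0,0,0 | 0.02,0,-0.0005,0,0,0,0' | python3 -m handwheel >/dev/null && python3 chk.py
```

```text
t11.80 drum3.7986 rad0.0751 z0.0554 fz-4.4 fr-1.1 ft-1.8
t12.05 drum3.7997 rad0.0753 z0.0554 fz-5.8 fr-3.0 ft-1.5
```

Firm gripping transmits too much in z. I drop the grip to 3 N, so the pads slip before they can force the pin in either direction.

```bash
echo '0.02,-0.0006,0,0,0,0,0 | 0.02,-0.0006,0,0,0,0,0 | 0.02,-0.0006,0,0,0,0,0' | python3 -m handwheel 3; python3 chk.py; echo '0.02,0,0,0.0003,0,0,0 | 0.02,0,0,0.0003,0,0,0 | 0.02,0,0,0.0003,0,0,0' | python3 -m handwheel>/dev/null; python3 chk.py
```

```text
clock: 12.42
tool_pos: [0.5478, -0.136, 0.0556]
ee_rot: [[-0.62, -0.784, 0.0], [-0.784, 0.62, -0.0], [0.0, -0.0, -1.0]]
force: [-0.9, 0.9, -3.9]
opening: 0.0243
gripper_force: 3.0
t12.43 drum3.8019 rad0.0753 z0.0556 fz-3.9 fr-0.1 ft-1.2
t12.80 drum3.8024 rad0.0753 z0.0555 fz0.6 fr0.2 ft-2.8
```

```bash
sed -i 's/-4.6<f\[2\]<0.3 and abs(ft)<6/-2.5<f[2]<4.5 and abs(ft)<6.5/' chk.py
echo '0.02,0,-0.0005,0,0,0,0 | 0.02,0,-0.0005,0,0,0,0' | python3 -m handwheel >/dev/null && python3 chk.py && echo '0.02,0,-0.0005,0,0,0,0 | 0.02,0,-0.001,0,0,0,0' | python3 -m handwheel >/dev/null && python3 chk.py && echo '0.02,0,-0.0005,0,0,0,0 | 0.02,0,-0.001,0,0,0,0' | python3 -m handwheel >/dev/null && python3 chk.py && echo '0.02,0,-0.0005,0,0,0,0 | 0.02,0,-0.001,0,0,0,0' | python3 -m handwheel >/dev/null && python3 chk.py && echo '0.02,0,-0.0005,0,0,0,0 | 0.02,0,-0.001,0,0,0,0' | python3 -m handwheel >/dev/null && python3 chk.py
```

```text
t13.05 drum3.8081 rad0.0752 z0.0555 fz2.9 fr0.1 ft-3.5
t13.30 drum3.8214 rad0.0752 z0.0554 fz3.8 fr0.2 ft-3.2
t13.55 drum3.8355 rad0.0753 z0.0554 fz3.2 fr0.9 ft-3.5
t13.80 drum3.8479 rad0.0753 z0.0552 fz4.5 fr1.1 ft-3.5
```

```bash
echo '0.02,0,-0.0005,-0.0004,0,0,0 | 0.02,0,-0.0005,-0.0004,0,0,0' | python3 -m handwheel >/dev/null && python3 chk.py && echo '0.02,0,-0.0005,0,0,0,0 | 0.02,0,-0.001,0,0,0,0' | python3 -m handwheel >/dev/null && python3 chk.py && echo '0.02,0,-0.0005,0,0,0,0 | 0.02,0,-0.001,0,0,0,0' | python3 -m handwheel >/dev/null && python3 chk.py && echo '0.02,0,-0.0005,0,0,0,0 | 0.02,0,-0.001,0,0,0,0' | python3 -m handwheel >/dev/null && python3 chk.py && echo '0.02,0,-0.0005,0,0,0,0 | 0.02,0,-0.001,0,0,0,0' | python3 -m handwheel >/dev/null && python3 chk.py
```

```text
t14.05 drum3.8530 rad0.0753 z0.0553 fz1.5 fr-0.5 ft-2.9
t14.30 drum3.8644 rad0.0754 z0.0553 fz-0.2 fr-0.5 ft-3.5
t14.55 drum3.8784 rad0.0754 z0.0553 fz-1.5 fr-1.0 ft-2.4
t14.80 drum3.8921 rad0.0755 z0.0554 fz-2.7 fr-0.6 ft-1.4
```

```bash
echo '0.02,0,0,0.0003,0,0,0 | 0.02,0,0,0.0006,0,0,0 | 0.02,0,0,0.0006,0,0,0' | python3 -m handwheel >/dev/null; python3 chk.py
```

```text
t15.18 drum3.8947 rad0.0754 z0.0552 fz1.6 fr-1.3 ft-3.1
```

Still riding on the ring, so that was only a z drift. I continue the sweep.

```bash
echo '0.02,-0.0003,-0.0005,0,0,0,0 | 0.02,-0.0003,-0.001,0,0,0,0' | python3 -m handwheel >/dev/null && python3 chk.py && echo '0.02,0,-0.0005,0,0,0,0 | 0.02,0,-0.001,0,0,0,0' | python3 -m handwheel >/dev/null && python3 chk.py && echo '0.02,-0.0001,-0.0005,0,0,0,0 | 0.02,-0.0001,-0.001,0,0,0,0' | python3 -m handwheel >/dev/null && python3 chk.py && echo '0.02,-0.0001,-0.0005,0,0,0,0 | 0.02,-0.0001,-0.001,0,0,0,0' | python3 -m handwheel >/dev/null && python3 chk.py && echo '0.02,-0.0001,-0.0005,0,0,0,0 | 0.02,-0.0001,-0.001,0,0,0,0' | python3 -m handwheel >/dev/null && python3 chk.py
```

```text
t15.43 drum3.9088 rad0.0754 z0.0552 fz3.3 fr0.2 ft-3.7
t15.68 drum3.9218 rad0.0754 z0.0552 fz5.0 fr-0.4 ft-3.8
```

```bash
echo '0.02,0,0,-0.0004,0,0,0 | 0.02,0,0,-0.0004,0,0,0' | python3 -m handwheel >/dev/null; sed -i 's/<4.5 and/<3.5 and/' chk.py; python3 chk.py && echo '0.02,0,-0.0005,0,0,0,0 | 0.02,0,-0.001,0,0,0,0' | python3 -m handwheel >/dev/null && python3 chk.py && echo '0.02,-0.0001,-0.0005,0,0,0,0 | 0.02,-0.0001,-0.001,0,0,0,0' | python3 -m handwheel >/dev/null && python3 chk.py && echo '0.02,-0.0001,-0.0005,0,0,0,0 | 0.02,-0.0001,-0.001,0,0,0,0' | python3 -m handwheel >/dev/null && python3 chk.py && echo '0.02,-0.0001,-0.0005,0,0,0,0 | 0.02,-0.0001,-0.001,0,0,0,0' | python3 -m handwheel >/dev/null && python3 chk.py
```

```text
t15.93 drum3.9214 rad0.0754 z0.0553 fz1.3 fr-1.3 ft-1.6
t16.18 drum3.9304 rad0.0755 z0.0552 fz0.6 fr-0.6 ft-2.4
t16.43 drum3.9448 rad0.0755 z0.0552 fz0.0 fr-1.2 ft-2.4
t16.68 drum3.9588 rad0.0755 z0.0552 fz-0.3 fr-1.5 ft-3.0
t16.93 drum3.9719 rad0.0756 z0.0552 fz-2.0 fr-1.5 ft-1.7
```

```bash
echo '0.02,-0.0003,0,0.0003,0,0,0 | 0.02,-0.0003,0,0.0004,0,0,0' | python3 -m handwheel >/dev/null; python3 chk.py && echo '0.02,-0.0001,-0.0005,0,0,0,0 | 0.02,-0.0001,-0.001,0,0,0,0' | python3 -m handwheel >/dev/null && python3 chk.py && echo '0.02,-0.0001,-0.0005,0,0,0,0 | 0.02,-0.0001,-0.001,0,0,0,0' | python3 -m handwheel >/dev/null && python3 chk.py && echo '0.02,-0.0001,-0.0005,0,0,0,0 | 0.02,-0.0002,-0.001,0,0,0,0' | python3 -m handwheel >/dev/null && python3 chk.py
```

```text
t17.18 drum3.9740 rad0.0754 z0.0550 fz-1.5 fr-1.3 ft-2.8
t17.43 drum3.9857 rad0.0755 z0.0548 fz-2.5 fr-1.1 ft-1.3
t17.68 drum3.9984 rad0.0756 z0.0546 fz-4.4 fr-0.1 ft-1.4
```

z sinks while the load moves back to the arm, so the pin looks to be over the slot at about 3.998. I lower in small steps to confirm.

```bash
sed -i 's/-2.5<f/-9<f/' chk.py; echo '0.02,0,0,0.0005,0,0,0 | 0.02,0,0,0.001,0,0,0 | 0.02,0,0,0.001,0,0,0' | python3 -m handwheel >/dev/null; python3 chk.py && echo '0.02,0,0,0.0005,0,0,0 | 0.02,0,0,0.001,0,0,0 | 0.02,0,0,0.001,0,0,0' | python3 -m handwheel >/dev/null && python3 chk.py
```

```text
t18.05 drum3.9998 rad0.0755 z0.0539 fz-3.9 fr0.1 ft-0.8
t18.43 drum3.9998 rad0.0755 z0.0529 fz-4.2 fr0.7 ft-1.4
```

The pin is in the slot: z is down 2.3 mm and the arm still carries the spring load. I keep lowering.

```bash
echo '0.02,0,0,0.001,0,0,0 | 0.02,0,0,0.002,0,0,0 | 0.02,0,0,0.002,0,0,0' | python3 -m handwheel >/dev/null; python3 chk.py && echo '0.02,0,0,0.001,0,0,0 | 0.02,0,0,0.002,0,0,0 | 0.02,0,0,0.002,0,0,0' | python3 -m handwheel >/dev/null && python3 chk.py&& echo '0.02,0,0,0.001,0,0,0 | 0.02,0,0,0.0015,0,0,0 | 0.02,0,0,0.0015,0,0,0' | python3 -m handwheel >/dev/null && python3 chk.py && echo '0.02,0,0,0.0005,0,0,0 | 0.02,0,0,0.001,0,0,0 | 0.02,0,0,0.001,0,0,0' | python3 -m handwheel >/dev/null && python3 chk.py
```

```text
t18.80 drum4.0085 rad0.0755 z0.0516 fz0.2 fr0.7 ft-1.3
t19.18 drum4.0116 rad0.0754 z0.0496 fz3.9 fr0.3 ft-0.9
```

```bash
cat > kt.py <<'E'
from h import *
np.set_printoptions(precision=4,suppress=True)
s=env.sense();R=s['ee_rot'];p=s['tool_pos'];print(p)
vv,uu=np.mgrid[0:480,0:640]
c=shot('wrist','pics/k%d.png'%(s['clock']*100));d=c['z_map'];K=c['intrinsics']
X=np.stack([(uu-K[0,2])/K[0,0]*d,(vv-K[1,2])/K[1,1]*d,d],-1)-c['t'];X=X@c['R']
L=(X-p)@R
m=(abs(X[...,2]-.115)<.013)&(abs(L[...,1])<.009)&(L[...,0]<.007)&(L[...,0]>-.012);print(m.sum(),np.median(X[m],0),np.percentile(X[m][:,2],[25,60,75,90]))
E
python3 kt.py
```

```text
[ 0.5611 -0.1446  0.0496]
1163 [ 0.5596 -0.1462  0.1096] [0.109  0.1098 0.11   0.1104]
```

Knob top is at 0.110, so its middle is at 0.093: fully home. I release, then rise.

```bash
echo '0.028,0,0,0,0,0,0 | 0.04,0,0,0,0,0,0 | 0.05,0,0,0,0,0,0 | 0.05,0,0,0,0,0,0 | 0.05,0,0,0,0,0,0' | python3 -m handwheel >/dev/null; python3 chk.py; echo '0.05,0,0,-0.01,0,0,0 | 0.05,0,0,-0.03,0,0,0 | 0.05,0,0,-0.06,0,0,0 | 0.05,0,0,-0.1,0,0,0 | 0.05,0,0,-0.13,0,0,0 | 0.05,0,0,-0.13,0,0,0 | 0.05,0,0,-0.13,0,0,0' | python3 -m handwheel
python3 - <<'E'
from h import *
np.set_printoptions(precision=4,suppress=True)
w=shot("wrist","pics/w6.png");c=shot("side","pics/s6.png")
f=lambda i,s:cv2.resize(i[:,:,::-1],None,fx=s,fy=s,interpolation=cv2.INTER_CUBIC)
o=np.zeros((560,800,3),np.uint8);o[:300,:400]=f(w["img"],.625);o[:300,400:]=f(c["img"][215:335,280:440],2.5);o[310:550,440:744]=f(c["img"][266:296,390:428],8)
cv2.imwrite("pics/c6.png",cv2.convertScaleAbs(o,alpha=1.4))
E
```

```text
t19.85 drum3.9989 rad0.0755 z0.0489 fz0.2 fr-0.8 ft0.4
clock: 20.72
tool_pos: [0.5597, -0.144, 0.1783]
ee_rot: [[-0.62, -0.784, -0.001], [-0.784, 0.62, 0.0], [0.0, 0.001, -1.0]]
force: [-0.0, -0.4, -0.2]
opening: 0.05
gripper_force: 0.0
```

View pics/c6.png

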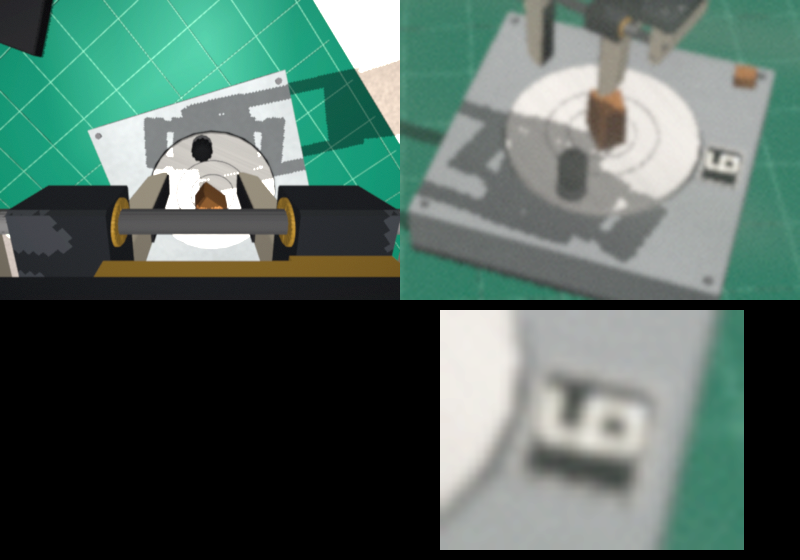

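The window at about (595,425) shows the 6, nearly centred. The fossil stands at the middle, the knob at (572,172) sits low on its bushing, and the arm is clear. One last height check, then I hand in.

Run:
```python
from h import *
w=dict(np.load("pics/w6.npz"))
for q in((323,238),(322,246),(326,242)):print(pt(w,*q).round(4))
print(env.sense()["clock"])
z=np.median([pt(w,*q)[2] for q in((323,238),(322,246),(326,242))])
if z<.1125: print(env.hand_in())
```

```text
[ 0.5575 -0.1476  0.1102]
[ 0.5618 -0.1434  0.1101]
[ 0.5578 -0.1438  0.1094]
20.825
the job is handed in; nothing more can be done
None
```

Handed in at about 20.8 s: the 6 stands in the window, the plunger is fully home (knob middle about 93 mm), the fossil stands upright near the middle and the arm is clear. No judging result was returned.

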